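Slide the tube carrier round the track corner into the read station

TASK

Push the tube carrier along its track, round the corner past the sprung guide and on past the spring shoe of the read station, until it is fully home against the end stop, then leave it there. Keep it sliding upright on the track, and push gently (no more than about 15 N) so that it is neither jammed against the rails nor driven hard into the stop. Leave the other things on the bench alone.

Things in the scene. Friction and masses are not known exactly. Their poses are not given: they have to be found in the camera images.
- track: Flat aluminium plate (275 x 310 mm, 6 mm thick) with a 40 mm wide lane between steel rails 18 mm high. Origin: centre of the corner's bend, on the bench (plate underside). Lane centre line: straight along +x at y = -80 mm (x -120 to 0), quarter bend of 80 mm radius about the origin (rails at 60 and 100 mm), then straight along +y at x = +80 mm. x, y lie in the plate, z up.
- carrier: Grey plastic block with round ends, 68 long (its x), 36 wide, 36 mm high, with two capped tubes on top at x = +-16 mm, up to 66 mm above its underside; 0.3 to 0.55 kg. Origin: centre of its underside. It stands loose on the plate (6 mm above the bench) in the straight entry lane, 2 mm play each side, slides with little friction, its +x end leading towards the bend.
- bend_mid (a point): Point on the plate's top, on the lane's centre line in the middle of the bend (45 degrees round). Here a white sprung guide (16 mm dia.) pokes 7 mm out of the steel hub inside the bend and squeezes the passing carrier against the outer rail: it takes about 4 to 8 N pushed along the lane, and the carrier may slip ahead some mm when past. Pushed across the bend instead of round it, it jams on the outer rail.
- lane_end (a point): Point on the plate's top, on the exit lane's centre line, 130 mm past the bend (x 80, y 130, z 6 mm in the track frame). The read station is clamped by hand here: its black rubber-faced stop block (40 mm wide and high), square to the lane, has its face anywhere from 10 mm before to 20 mm past this point; it is not measured, feel for it. When home, the carrier's leading end touches that face.
- plunger (a joint): Steel pin (10 mm dia.) that stands 6 mm out of the stop's face on a weak spring (under 0.5 N). Value: 0 = out, 0.006 m = flush, the carrier home. From 30 mm before home a white spring shoe in the outer side of the lane rubs on the carrier: pushing takes up to about 8 N there, then friction holds the carrier. The stop is hard. No station part rises over 50 mm.
- cup: Lidded specimen cup, 54 mm across, 55 mm high, standing on the bench; origin at the centre of its underside. Bystander, do not disturb.
- slides: White box of microscope slides, 76 x 50 x 28 mm, on the bench; origin at the centre of its underside. Bystander, do not disturb.
- gel: Bottle of hand gel, 56 mm across, 130 mm high, standing on the bench; origin at the centre of its underside. Bystander, do not disturb.
Mind the look-alikes: they are no part of the job. What is shaped like the carrier but green is not meant.

How it is judged (in metres and radians):
On the way, in this order (a step that is already met when the one before it is completed fails the run):
1. the carrier has slid round the corner into the exit lane (y of carrier in the frame of track above 0.02 m and x of carrier in the frame of track between 0.074 and 0.086 m and angle between the x axis of carrier and the y axis of track, either way round below 0.2 rad), for 0.1 s.
2. the carrier has pressed the station's plunger in (value of joint plunger above 0.004 m), for 0.2 s.
At the end, for the whole second after the job is handed in: The carrier stands released and still in the exit lane (within 6 mm of the lane's centre line, upright within 0.1 rad, on the deck), home against the stop: plunger pressed in by more than 4 of its 6 mm (value of joint plunger above 0.004 m and x of carrier in the frame of track between 0.074 and 0.086 m and y of carrier in the frame of track above 0.08 m and z of carrier in the frame of track below 0.011 m and angle between carrier's own z axis and vertical below 0.1 rad and linear speed of carrier below 0.01 m/s); the robot touches nothing.
It fails at once if carrier pressed against the track (rails and deck together) with more than 25 N (contact force between carrier and track above 25 N).
It fails at once if carrier driven into the end stop (station_c0) with more than 22 N (contact force between carrier and station_c0 above 22 N).
It fails at once if carrier lifted out of the track (z of carrier in the frame of track above 0.016 m).
It fails at once if carrier tipped (angle between carrier's own z axis and vertical above 0.3 rad).
It fails at once if bystander moved (distance of any of cup, slides, gel from where it was at the start of the episode above 0.03 m).
It also fails if it takes over 64 s, if anything falls off the work surface, if the arm or the gripper's body presses on something with over 40 N, if the wrist force passes 120 N, or if a joint passes its speed limit or range.

ROBOT

A 6-joint arm with a two-finger parallel gripper is mounted at the origin on the work surface. World frame = base frame: x ahead of the robot, y to its left, z up, the work surface at z = 0. Lengths are in m, angles in degrees, forces in N, time in s.
With the tool pointing down it reaches from about 0.3 to 0.85 m from the base axis. Payload 4.2 kg.
Tool frame: the origin (TCP) lies between the finger pads; the fingertips stand 14 mm ahead of it and the grasp point (between the pads) lies 5 mm behind it (env.tip_extent is the distance from the TCP to the fingertips, in m); z points along the fingers, y is the line along which they close (so a half turn about z gives the same grasp; the last joint's range is limited). The gripper opens to 91 mm and grips with 3 to 60 N. Pads are 32 mm wide; open, the fingers measure 118 mm over their backs; the gripper's body (76 mm by 178 mm) begins 60 mm behind the grasp point.
Start: joints at [73.969, 18.312, 89.639, -0, 72.044, -1.146], TCP at [0.148, 0.556, 0.228] pointing down, gripper open.
Joint ranges: [-177.97, 177.97], [-48.28, 115.42], [12.27, 149.76], [-77.06, 257.06], [2.81, 150.46], [-146.56, 146.56]. Speed limits (degrees/s): [147.25, 147.25, 180, 180, 180, 180].

INTERFACE

Orientations are given as a 3x3 rotation matrix whose columns are the frame's x, y, z axes.
In Python, from bench import env gives the robot as it stands.
- The arm moves only by the tool carry_out, never from a script. Its argument "deltas" is text: rows parted by semicolons, each of 5 numbers parted by spaces: the shift along the tool's x, y, z normalised to -1 to 1, where 1 is 0.12 m, then the turn about the tool's z normalised to -1 to 1, where 1 is 360 degrees, then the gripper command: -1 is fully open, 1 is shut, values between are in proportion. In form: dx dy dz yaw fingers; .... A call has 1 to 8 rows; each row is the pose to reach, as a shift and turn from the pose commanded when the call began, along the tool's axes at that moment, turning the shorter way round; what a row does not reach only later rows make up. A row lasts 1/10 s, in which the tool goes at most 50 mm and 8.59 degrees, less where a joint would pass 70% of its speed; a pose out of reach is approached as far as the arm can. A call with a number of a shift or a turn outside -1 to 1 is refused whole. A call with a gripper value outside its range is refused whole. The fingers move at their own pace and stop on an object; "squeeze" is the grip in N (left out, the last holds). Time passes only in rows, so rows that repeat a pose let the fingers close. It gives the time, the measured TCP pose, the force, the opening and the grip force at its end, in the units of the state.
- env.state(): the state, without advancing time (a new reading comes with each control period).
- env.camera(name): name is "scene" or "top" or "wrist"; returns a dict with "frame" (400x640x3 uint8, red, green, blue), "fx", "fy", "cx", "cy" (pixels), "k1" (the pictures are not rectified: a ray, as slopes to the right and down, at radius r is drawn at 1 + k1 r^2 times it, then the intrinsics apply), "rvec" (rotation vector, rad) and "tvec" (3), from world to camera coordinates, as OpenCV has them. Camera axes: x right, y down, z forward; pixel columns grow to the right and rows downward; lengths in m; the calibration is good to about 2 mm. A picture is of the moment at which its call begins. There is no depth.
- env.finish_job(): hands the job in; it is judged then, once.
Trained networks look in a picture, given as the dict that the camera call returned (one of the last four; its "shot" number tells which), for a name from the list of things; names that differ only in an ending like _2 or _b are one class to them, and where a whole thing is asked for, a point or a joint stands for the part that bears it (a point fixed in the world has none). Each returns a list of dicts, best first, with "score" (0 to 1); they miss things now and then, are a little off and sometimes report something else, mostly with a low value. They report only what shows in the picture. A call takes as long as a camera call. They do not tell look-alikes from the thing itself.
- env.find_in(picture, name): "bbox" ([left, top, right, bottom] in pixels, round what is visible of it).
- env.masks_of(picture, name): "mask" (400x640 bool, what is visible of it) and "bbox" ([left, top, right, bottom] in pixels, round what is visible of it).
The state is a dict: "t": time; "joint_pos": joint angles; "joint_vel": joint speeds; "tau": joint torques, N m; "tool_pos": TCP position; "tcp_rot": TCP orientation; "contact_force": force on the tool from outside, world axes, zero at the start; "moment": the same for the moment, N m; "gripper_width": finger opening in m; "gripper_force": force on a finger pad.
Only numpy, scipy, OpenCV 4.12 (cv2) and the standard library are available. Lean on these libraries where they do the work, as an engineer would, in place of code of your own. Each camera call takes 0.05 s, during which the arm holds its last target. There are 200 camera calls.

## Working session

There is one attempt and no reset: what is moved stays moved. The work goes in short steps, Python scripts to look and compute and a tool call to move; the robot and the scene stay as the last step left them, time stands still between calls to the robot, and variables do not carry over. Pictures are saved under pics/ and viewed, at most 10 in all, crops included, and the job is handed in when it is done.

Besides the shell and the picture viewer there is one more tool, called after "Emit:" as name(argument=value, ...) on one line, values as JSON. carry_out: Moves the arm, as the interface text tells. Scaled input: -1 to 1 covers 0.12 m each way for a shift and 360 degrees each way for a turn. Its arguments: {"type":"object","properties":{"deltas":{"type":"string"},"squeeze":{"type":"number"}},"required":["deltas"]}

```bash
mkdir -p pics; cat > h.py <<'E'
import numpy as np, cv2
from bench import env
def ray(c,uv):
    uv=np.atleast_2d(np.float64(uv)); K=np.array([[c['fx'],0,c['cx']],[0,c['fy'],c['cy']],[0,0,1.]])
    # iterative undistort
    d=np.c_[(uv[:,0]-c['cx'])/c['fx'],(uv[:,1]-c['cy'])/c['fy']]; s=d.copy()
    for _ in range(30): s=d/(1+c['k1']*(s**2).sum(1,keepdims=True))
    R=cv2.Rodrigues(np.float64(c['rvec']))[0]; t=np.float64(c['tvec']).ravel()
    return -R.T@t, np.c_[s,np.ones(len(s))]@R
def onz(c,uv,z):
    o,d=ray(c,uv); return o+d*((z-o[2])/d[:,2])[:,None]
def proj(c,P):
    K=np.array([[c['fx'],0,c['cx']],[0,c['fy'],c['cy']],[0,0,1.]])
    return cv2.projectPoints(np.float64(P).reshape(-1,1,3),np.float64(c['rvec']),np.float64(c['tvec']),K,np.array([c['k1'],0,0,0.]))[0].reshape(-1,2)
def save(c,n): cv2.imwrite('pics/'+n,c['frame'][:,:,::-1])
E
python3 - <<'E'
from h import *
s=env.state(); print(s['t'],s['tcp_rot'],s['contact_force'],env.tip_extent)
for n in ['top','scene']:
    c=env.camera(n); save(c,n+'0.png'); o,_=ray(c,[320,200]); print(n,o.round(3),c['k1'])
    for k in ['track','carrier','plunger','cup','slides','gel']:
        for r in env.find_in(c,k)[:2]:
            b=r['bbox']; m=[(b[0]+b[2])/2,(b[1]+b[3])/2]; print(k,round(r['score'],2),np.round(b),onz(c,m,0.02).round(3))
E
```

```text
0.0 [[-9.66446383e-01  2.56867957e-01 -4.91239872e-04]
 [ 2.56868424e-01  9.66444872e-01 -1.70950599e-03]
 [ 3.56389444e-05 -1.77832990e-03 -9.99998418e-01]] [ 0.64604716 -0.32969781 -0.48016038] 0.014
top [ 0.331 -0.02   1.025] -0.007077758211576539
track 0.94 [236.  89. 406. 244.] [[ 0.581 -0.038  0.02 ]]
carrier 0.77 [360. 271. 392. 292.] [[ 0.346 -0.151  0.02 ]]
carrier 0.77 [408. 295. 433. 332.] [[ 0.285 -0.239  0.02 ]]
slides 0.61 [282. 240. 309. 279.] [[0.386 0.011 0.02 ]]
gel 0.96 [441. 185. 480. 219.] [[ 0.51  -0.325  0.02 ]]
scene [ 1.006 -0.214  0.656] -0.0775726551929317
track 0.63 [245. 196. 419. 332.] [[ 0.628 -0.039  0.02 ]]
carrier 0.97 [224. 178. 254. 203.] [[ 0.341 -0.152  0.02 ]]
carrier 0.8 [258. 212. 274. 256.] [[ 0.497 -0.135  0.02 ]]
cup 0.95 [405. 202. 434. 234.] [[0.603 0.191 0.02 ]]
slides 0.69 [293. 167. 322. 201.] [[0.393 0.007 0.02 ]]
gel 0.83 [157. 230. 200. 286.] [[ 0.478 -0.323  0.02 ]]
```

View pics/top0.png

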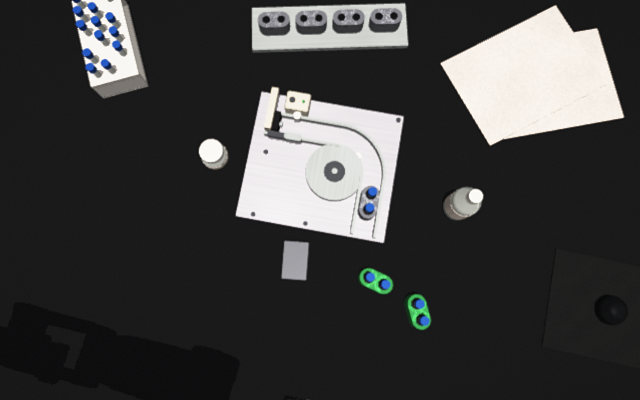

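View pics/scene0.png

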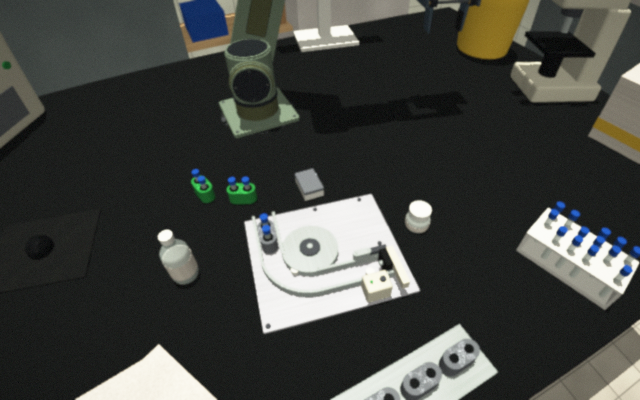

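The top view shows the carrier at about (368,203) in the entry lane. The bend runs around the hub (334,171), and the exit lane goes left to the stop near (275,120). The green look-alikes are at (376,281) and (419,311). Next I'll fit the track frame.

```bash
python3 - <<'E'
from h import *
c=env.camera('top'); m=env.masks_of(c,'track')[0]['mask'].astype(np.uint8)
m=cv2.morphologyEx(m,cv2.MORPH_CLOSE,np.ones((15,15)))
k,_=cv2.findContours(m,cv2.RETR_EXTERNAL,cv2.CHAIN_APPROX_NONE); k=max(k,key=cv2.contourArea)
P=onz(c,k[:,0,:],0.006)[:,:2]; r=cv2.minAreaRect(np.float32(P)*1000); print(r, cv2.boxPoints(r).round(1))
g=cv2.cvtColor(c['frame'],cv2.COLOR_RGB2GRAY)
h=cv2.HoughCircles(cv2.GaussianBlur(cv2.resize(g[80:250,230:410],None,fx=4,fy=4),(5,5),1),cv2.HOUGH_GRADIENT,1,100,param1=100,param2=30,minRadius=80,maxRadius=140)
print(h); 
if h is not None: 
  uv=h[0,0,:2]/4+[230,80]; print(uv,onz(c,uv,0.024))
hs=cv2.cvtColor(c['frame'],cv2.COLOR_RGB2HSV); b=((hs[...,0]>105)&(hs[...,0]<125)&(hs[...,1]>150)).astype(np.uint8)
n,l,st,ce=cv2.connectedComponentsWithStats(b)
for i in range(1,n):
  if 230<ce[i][0]<410 and 80<ce[i][1]<250: print(ce[i],st[i][4],onz(c,ce[i],0.072))
cv2.imwrite('pics/crop.png',cv2.resize(c['frame'][80:250,230:410,::-1],None,fx=3.5,fy=3.5,interpolation=2))
w=env.camera('wrist'); o,_=ray(w,[320,200]); print(o,w['fx'])
E
```

```text
((585.6259765625, -36.9415283203125), (312.7409973144531, 279.1737976074219), 80.79998779296875) [[ 422.8 -169. ]
 [ 698.4 -213.6]
 [ 748.4   95.1]
 [ 472.8  139.7]]
[[[416.5 371.5 115.9]]]
[334.125 172.875] [[ 0.56569374 -0.06463702  0.024     ]]
[371.93650794 191.6031746 ] 63 [[ 0.51834931 -0.13671449  0.072     ]]
[369.0625   207.515625] 64 [[ 0.48676356 -0.13108557  0.072     ]]
[0.07716047 0.57460612 0.38484231] 357.6932624450043
```

View pics/crop.png

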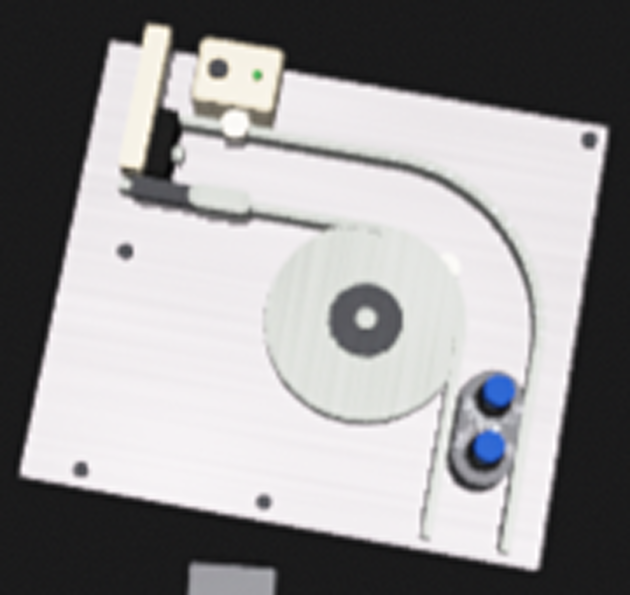

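The track yaw is about -9.3° with the origin near (0.566,-0.065). The carrier sits at about x -51 mm, y -79 mm in the track frame, which fits the lane. I'll move to a hover with the fingers shut and tool x facing forward, then refine from the wrist camera.

Emit:
carry_out(deltas="-0.46 -0.5 0 0.023 1; -0.91 -1 0 0.046 1; -0.91 -1 0 0.069 1; -0.91 -1 0 0.0917 1; -0.91 -1 0 0.0917 1", squeeze=10)

```text
t: 1.35
tool_pos: [0.2231, 0.4101, 0.2284]
tcp_rot: [[-0.668, 0.744, 0.0], [0.744, 0.668, 0.001], [0.0, 0.001, -1.0]]
contact_force: [0.3, -0.1, 0.7]
gripper_width: 0.0538
gripper_force: 0.0
```

Emit:
carry_out(deltas="-0.33 -0.1 0 0.021 1; -0.66 -0.2 0 0.042 1; -1 -0.3 0 0.063 1; -1 -0.3 0 0.084 1; -1 -0.3 0 0.105 1; -1 -0.3 0 0.126 1; -1 -0.3 0 0.125 1")

```text
t: 2.05
tool_pos: [0.2763, 0.2996, 0.2281]
tcp_rot: [[0.047, 0.999, 0.0], [0.999, -0.047, 0.001], [0.001, 0.0, -1.0]]
contact_force: [-0.6, -0.2, 0.1]
gripper_width: 0.0004
gripper_force: 0.0
```

Emit:
carry_out(deltas="-0.33 0.2 0 0.021 1; -0.66 0.4 0 0.042 1; -1 0.5 0 0.063 1; -1 0.5 0 0.084 1; -1 0.5 0 0.105 1; -1 0.5 0 0.126 1; -1 0.5 0 0.125 1")

```text
t: 2.75
tool_pos: [0.3303, 0.1762, 0.228]
tcp_rot: [[0.738, 0.675, 0.0], [0.675, -0.738, 0.0], [0.001, -0.0, -1.0]]
contact_force: [-0.3, 0.0, -0.5]
gripper_width: 0.0007
gripper_force: 0.0
```

Emit:
carry_out(deltas="-0.1 0.33 0 0.022 1; -0.2 0.66 0 0.044 1; -0.3 1 0 0.066 1; -0.3 1 0 0.088 1; -0.3 1 0 0.11 1; -0.3 1 0 0.132 1; -0.3 1 0 0.1436 1")

```text
t: 3.45
tool_pos: [0.3841, 0.0629, 0.2279]
tcp_rot: [[0.987, -0.163, -0.0], [-0.163, -0.987, 0.0], [-0.0, -0.0, -1.0]]
contact_force: [-0.2, -0.5, -0.3]
gripper_width: 0.0006
gripper_force: 0.0
```

Emit:
carry_out(deltas="0.3 0.43 0 0 1; 0.61 0.85 0 0 1; 0.61 0.85 0 0 1; 0.61 0.85 0 0 1")

```text
t: 3.85
tool_pos: [0.4409, -0.0522, 0.2277]
tcp_rot: [[0.987, -0.163, 0.001], [-0.163, -0.987, -0.001], [0.001, 0.0, -1.0]]
contact_force: [-0.2, -0.0, 0.0]
gripper_width: 0.0005
gripper_force: 0.0
```

```bash
python3 - <<'E'
from h import *
c=env.camera('wrist'); np.savez('w.npz',**{k:np.array(v) for k,v in c.items()})
cv2.imwrite('pics/w1.png',c['frame'][:,:,::-1]); print(env.state()['tool_pos'],ray(c,[320,200]))
g=cv2.cvtColor(c['frame'],cv2.COLOR_RGB2GRAY)
T=np.array([.5665,-.0646]);a=np.radians(-9.3);ex=np.array([np.cos(a),np.sin(a)]);ey=np.array([-ex[1],ex[0]])
im=c['frame'][:,:,::-1].copy()
def dr(pts,z,col):
    W=np.array([[*(T+x*ex+y*ey),z] for x,y in pts]); cv2.polylines(im,[np.int32(proj(c,W).round())],False,col,1)
th=np.radians(np.arange(-90,1,3))
for R,col in((.06,(0,0,255)),(.1,(0,255,0))):
    dr([(-.12,-R)]+[(R*np.cos(t),R*np.sin(t)) for t in th]+[(R,.12)],.024,col)
cv2.imwrite('pics/w1o.png',im)
E
```

```text
[ 0.43966349 -0.05075401  0.227604  ] (array([ 0.51021736, -0.06327468,  0.38463763]), array([[-0.24514649,  0.04882446, -0.96830991]]))
```

View pics/w1o.png

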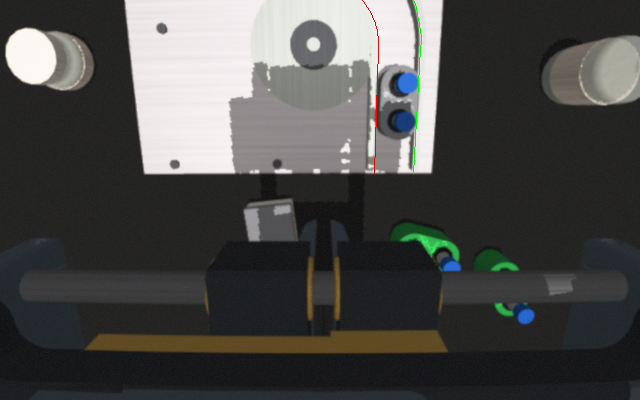

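The overlay lies close to the rails, but the camera tilts back, so I'll move forward to see the whole track.

Emit:
carry_out(deltas="0.4 0 -0.2 0 1; 0.8 0 -0.4 0 1; 1 0 -0.4 0 1; 1 0 -0.4 0 1; 1 0 -0.4 0 1")

```text
t: 4.4
tool_pos: [0.5567, -0.0688, 0.2751]
tcp_rot: [[0.987, -0.163, -0.002], [-0.163, -0.987, 0.001], [-0.003, -0.0, -1.0]]
contact_force: [-0.0, 0.4, -0.3]
gripper_width: 0.0006
gripper_force: 0.0
```

```bash
cat > ov.py <<'E'
from h import *
import sys
def ov(c,x,y,deg):
    T=np.array([x,y]);a=np.radians(deg);ex=np.array([np.cos(a),np.sin(a)]);ey=np.array([-ex[1],ex[0]])
    im=cv2.resize(c['frame'][:,:,::-1],None,fx=3,fy=3,interpolation=cv2.INTER_CUBIC)
    def dr(pts,z,col):
        W=np.array([[*(T+x*ex+y*ey),z] for x,y in pts]); cv2.polylines(im,[np.int32((proj(c,W)*3+1).round())],False,col,1)
    th=np.radians(np.arange(-90,1,3))
    for R,col in((.06,(0,0,255)),(.1,(0,255,0))):
        dr([(-.12,-R)]+[(R*np.cos(t),R*np.sin(t)) for t in th]+[(R,.12)],.024,col)
    th=np.radians(np.arange(0,361,3)); 
    dr([(.06*np.cos(t),.06*np.sin(t)) for t in th],.024,(255,0,0))
    dr([(-.02,0),(.02,0)],.024,(255,0,0)); dr([(0,-.02),(0,.02)],.024,(255,0,0))
    return im
E
python3 - <<'E'
from ov import *
import pickle
c=env.camera('wrist'); pickle.dump(c,open('w2.pkl','wb')); im=ov(c,.5665,-.0646,-9.3)
print(im.shape); cv2.imwrite('pics/w2o.png',cv2.resize(im[:,200:1800],(800,600)))
T=np.array([.5665,-.0646,.024]); print(proj(c,T),proj(c,T+[.3,0,0]))
E
```

```text
(1200, 1920, 3)
[[318.49803857 162.08256721]] [[ 268.4773527  -137.03984075]]
```

View pics/w2o.png

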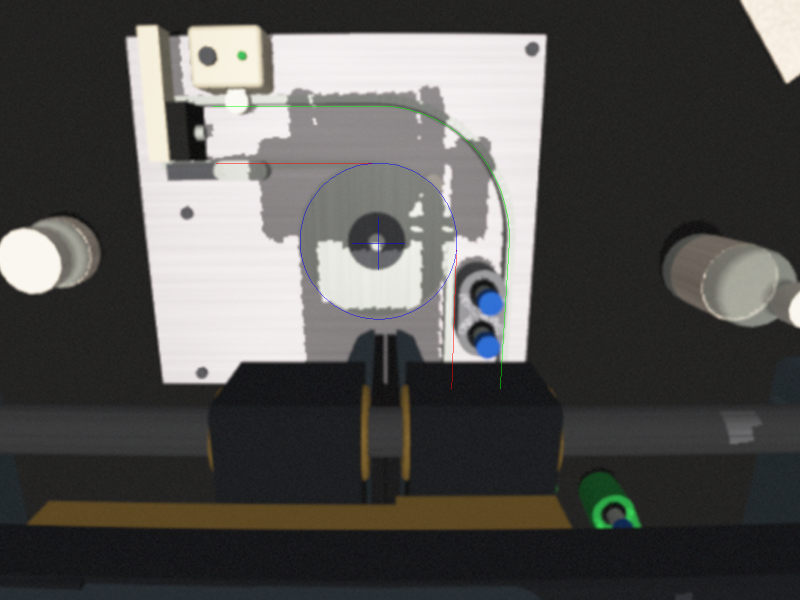

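The overlay lies on the rails and hub to within about 1–2 px. The hub boss is at (376,240) against the drawn (378,242), and the stop face is near (205,132). I'll work out the final numbers from this picture.

```bash
python3 - <<'E'
from h import *
import pickle
c=pickle.load(open('w2.pkl','rb'))
f=lambda x,y:[x*2/3+66.67,y*2/3]
def ang(p,q,z): 
    A=onz(c,[f(*p),f(*q)],z); d=A[1]-A[0]; return np.degrees(np.arctan2(d[1],d[0])),np.linalg.norm(d),A.round(4).tolist()
print('far edge (expect -ey)',ang((546,34),(127,37),.006))
print('left edge',ang((163,383),(127,37),.006)); print('right',ang((526,360),(546,34),.006))
print('hub',onz(c,f(376,240),.024))
hs=cv2.cvtColor(c['frame'],cv2.COLOR_RGB2HSV); b=((hs[...,0]>105)&(hs[...,0]<125)&(hs[...,1]>150)).astype(np.uint8)
n,l,st,ce=cv2.connectedComponentsWithStats(b)
T=np.array([.5675,-.064]);a=np.radians(-9.3);ex=np.array([np.cos(a),np.sin(a)]);ey=np.array([-ex[1],ex[0]])
for i in range(1,n):
  if st[i][4]>40: w=onz(c,ce[i],.072)[0]; print(st[i][4],w.round(4),((w[:2]-T)@ex).round(4),((w[:2]-T)@ey).round(4))
for p,z in (((207,132),.035),((207,160),.024),((207,100),.03)):
  w=onz(c,f(*p),z)[0]; print('stop',((w[:2]-T)@ex).round(4),((w[:2]-T)@ey).round(4))
def W(x,y): return (T+x*ex+y*ey).round(4)
for x,y in ((-.051-.034-.016-.012,-.08),(0,-.08),(.08,0)): print(x,y,W(x,y))
E
```

```text
far edge (expect -ey) (np.float64(80.8961303322214), np.float64(0.3094974848915009), [[0.6971, -0.2114, 0.006], [0.7461, 0.0942, 0.006]])
left edge (np.float64(-9.37407320290802), np.float64(0.2755671830305811), [[0.4742, 0.1391, 0.006], [0.7461, 0.0942, 0.006]])
right (np.float64(-8.937951654420042), np.float64(0.25476586846417515), [[0.4455, -0.1718, 0.006], [0.6971, -0.2114, 0.006]])
hub [[ 0.56908124 -0.0636804   0.024     ]]
216 [ 0.5211 -0.1359  0.072 ] -0.0341 -0.0785
205 [ 0.4901 -0.1307  0.072 ] -0.0656 -0.0784
48 [ 0.322  -0.2208  0.072 ] -0.2169 -0.1944
stop 0.0806 0.1206
stop 0.0612 0.1256
stop 0.1028 0.1206
-0.11299999999999999 -0.08 [ 0.4431 -0.1247]
0 -0.08 [ 0.5546 -0.1429]
0.08 0 [ 0.6464 -0.0769]
```

Track frame: origin (0.568,-0.064), yaw -9.2°. The stop face is near y 0.12–0.126 m. I'll push with the shut fingers just above the rails (tips at z 0.026), in line with the carrier's axis. First I'll go behind the carrier.

Emit:
carry_out(deltas="-0.3 0.2 0 0 1; -0.6 0.4 0 0 1; -0.845 0.616 0.3 0 1; -0.845 0.616 0.6 0 1; -0.845 0.616 0.9 0 1; -0.845 0.616 1 0 1; -0.845 0.616 1 0 1; -0.845 0.616 1 0 1")

```text
t: 5.25
tool_pos: [0.4445, -0.1258, 0.1566]
tcp_rot: [[0.986, -0.165, 0.0], [-0.165, -0.986, 0.0], [0.0, -0.0, -1.0]]
contact_force: [-0.7, 0.3, 0.0]
gripper_width: 0.0005
gripper_force: 0.0
```

```bash
python3 - <<'E'
from h import *
c=env.camera('wrist'); save(c,'w3.png'); s=env.state(); print(s['t'],s['tool_pos'],s['tcp_rot'],s['contact_force'])
E
```

```text
5.3 [ 0.44514186 -0.12601523  0.15702881] [[ 9.86181328e-01 -1.65659164e-01  1.85210972e-03]
 [-1.65658690e-01 -9.86183062e-01 -4.07618473e-04]
 [ 1.89404497e-03  9.51676571e-05 -9.99998202e-01]] [-0.62090469 -0.90462386 -0.26755499]
```

View pics/w3.png

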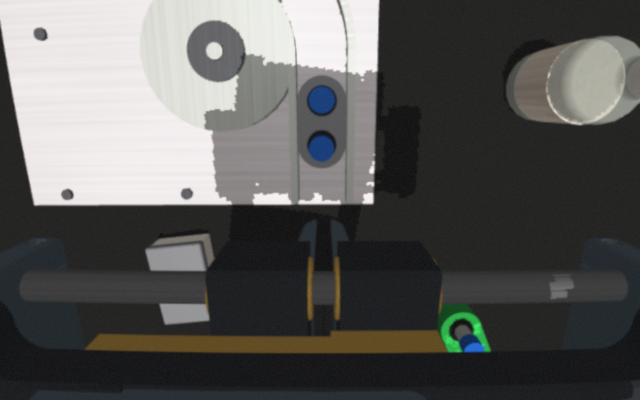

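The fingers (u≈323) line up with the lane centre (u≈322), and the carrier is straight ahead. I'll descend.

Emit:
carry_out(deltas="0 0 0.3 0 1; 0 0 0.6 0 1; 0 0 0.8 0 1; 0 0 0.9 0 1; 0 0 0.97 0 1; 0 0 0.97 0 1; 0 0 0.97 0 1")

```text
t: 6.0
tool_pos: [0.4458, -0.1264, 0.0404]
tcp_rot: [[0.986, -0.166, 0.002], [-0.166, -0.986, -0.0], [0.002, 0.0, -1.0]]
contact_force: [0.4, 0.2, 0.1]
gripper_width: 0.0008
gripper_force: 0.0
```

```bash
cat > path.py <<'E'
# commanded pose kept in cmd.json [x,y,z,theta_deg]; usage: path.py s0 s1 n  (carrier centre arc length, mm; 0 = bend start)
from h import *
import json,sys
T=np.array([.568,-.064]);a=np.radians(-9.2);R=np.array([[np.cos(a),-np.sin(a)],[np.sin(a),np.cos(a)]])
B=80*np.pi/2
def L(s):
    if s<0: return np.array([s,-80.])
    if s<B: t=s/80; return np.array([80*np.sin(t),-80*np.cos(t)])
    return np.array([80.,s-B])
def pose(s):
    r,f=L(s-16),L(s+16); h=(f-r)/np.linalg.norm(f-r); p=r-34*h
    return T+R@p/1000, np.degrees(a+np.arctan2(h[1],h[0]))
def rows(cmd,ss,z=.0405):
    th=np.radians(cmd[3]); tx=np.array([np.cos(th),np.sin(th)]); ty=np.array([tx[1],-tx[0]]); out=[]
    for s in ss:
        p,t=pose(s); d=p-cmd[:2]; out.append([round(d@tx/.12,3),round(d@ty/.12,3),round((cmd[2]-z)/.12,3),round(-(t-cmd[3])/360,4)])
    o=out[-1]; new=[*(np.array(cmd[:2])+.12*(o[0]*tx+o[1]*ty)),cmd[2]-.12*o[2],cmd[3]-360*o[3]]
    return out,[float(v) for v in new]
def after(s):  # measured position in terms of path progress
    from scipy.optimize import minimize_scalar
    p=env.state()['tool_pos'][:2]; return minimize_scalar(lambda q:np.sum((pose(q)[0]-p)**2),bounds=(s-30,s+30),method='bounded').x
if __name__=='__main__':
    s0,s1,n=float(sys.argv[1]),float(sys.argv[2]),int(sys.argv[3])
    cmd=json.load(open('cmd.json')); st=env.state(); print('t',st['t'],'F',np.round(st['contact_force'],1),'pos',st['tool_pos'].round(4),'lag',np.round((np.array(cmd[:3])-st['tool_pos'])*1000,1),'s_meas',round(after(s0),1))
    for call in sys.argv[4:] or ['1']:
        pass
    k=int(sys.argv[4]) if len(sys.argv)>4 else 1; ss=np.linspace(s0,s1,n*k+1)[1:]
    for i in range(k):
        o,cmd=rows(cmd,ss[i*n:(i+1)*n]); print('; '.join(' '.join(map(str,r+[1])) for r in o))
    json.dump(cmd,open('cmd.json','w'))
E
python3 - <<'E'
import json
from h import *
P=[];Th=[]
for _ in range(3):
    env.camera('top'); s=env.state(); P.append(s['tool_pos']); Th.append(np.degrees(np.arctan2(s['tcp_rot'][1][0],s['tcp_rot'][0][0])))
print(np.round(P,4),Th,s['contact_force']); json.dump([*map(float,np.mean(P,0)),float(np.mean(Th))],open('cmd.json','w'))
E
python3 path.py -62 -48 7
```

```text
[[ 0.4459 -0.1265  0.0406]
 [ 0.4458 -0.1265  0.0405]
 [ 0.4457 -0.1265  0.0405]] [np.float64(-9.582164772185143), np.float64(-9.586358587127297), np.float64(-9.59127539444019)] [-0.40937468  0.28085936 -0.42038487]
t 6.15 F [-0.4  0.3 -0.4] pos [ 0.4457 -0.1265  0.0405] lag [ 0.1 -0.   0.1] s_meas -60.8
0.005 -0.01 0.0 -0.0011 1; 0.022 -0.01 0.0 -0.0011 1; 0.039 -0.01 0.0 -0.0011 1; 0.055 -0.011 0.0 -0.0011 1; 0.072 -0.011 0.0 -0.0011 1; 0.089 -0.011 0.0 -0.0011 1; 0.105 -0.011 0.0 -0.0011 1
```

Emit:
carry_out(deltas="0.005 -0.01 0 -0.0011 1; 0.022 -0.01 0 -0.0011 1; 0.039 -0.01 0 -0.0011 1; 0.055 -0.011 0 -0.0011 1; 0.072 -0.011 0 -0.0011 1; 0.089 -0.011 0 -0.0011 1; 0.105 -0.011 0 -0.0011 1")

```text
t: 6.85
tool_pos: [0.4571, -0.1269, 0.0393]
tcp_rot: [[0.987, -0.16, -0.002], [-0.16, -0.987, 0.001], [-0.002, -0.0, -1.0]]
contact_force: [-1.5, 0.2, 1.2]
gripper_width: 0.0003
gripper_force: 0.8
```

```bash
python3 path.py -48 -20 8 2
```

```text
t 6.85 F [-1.5  0.2  1.2] pos [ 0.4571 -0.1269  0.0393] lag [ 1.3 -0.4  1.2] s_meas -49.4
0.015 0.0 0.0 0.0 1; 0.029 0.0 0.0 0.0 1; 0.044 0.0 0.0 0.0 1; 0.059 0.0 0.0 0.0 1; 0.073 0.0 0.0 0.0 1; 0.088 0.0 0.0 0.0 1; 0.102 0.0 0.0 0.0 1; 0.117 0.0 0.0 0.0 1
0.015 0.0 0.0 0.0 1; 0.029 0.0 0.0 0.0 1; 0.044 0.0 0.0 0.0 1; 0.058 0.0 0.0 0.0 1; 0.073 0.0 0.0 0.0 1; 0.087 0.0 0.0 0.0 1; 0.102 0.0 0.0 0.0 1; 0.117 0.0 0.0 0.0 1
```

Emit:
carry_out(deltas="0.015 0 -0.005 0 1; 0.029 0 -0.01 0 1; 0.044 0 -0.01 0 1; 0.059 0 -0.01 0 1; 0.073 0 -0.01 0 1; 0.088 0 -0.01 0 1; 0.102 0 -0.01 0 1; 0.117 0 -0.01 0 1")

```text
t: 7.65
tool_pos: [0.4716, -0.1293, 0.0407]
tcp_rot: [[0.987, -0.16, -0.0], [-0.16, -0.987, 0.0], [-0.0, -0.0, -1.0]]
contact_force: [-0.8, -1.0, -0.6]
gripper_width: 0.0006
gripper_force: 0.5
```

Emit:
carry_out(deltas="0.015 0 0 0 1; 0.029 0 0 0 1; 0.044 0 0 0 1; 0.058 0 0 0 1; 0.073 0 0 0 1; 0.087 0 0 0 1; 0.102 0 0 0 1; 0.117 0 0 0 1")

```text
t: 8.45
tool_pos: [0.4855, -0.1316, 0.0407]
tcp_rot: [[0.987, -0.16, 0.0], [-0.16, -0.987, 0.0], [0.0, -0.0, -1.0]]
contact_force: [-0.3, 0.1, -0.1]
gripper_width: 0.0005
gripper_force: 0.5
```

```bash
sed -i 's/z=.0405/z=.0417/' path.py; python3 - <<'E'
import json; c=json.load(open('cmd.json')); c[2]+=.0012; json.dump(c,open('cmd.json','w'))
E
python3 path.py -20 12 8 2
```

```text
t 8.45 F [-0.3  0.1 -0.1] pos [ 0.4855 -0.1316  0.0407] lag [ 0.7 -0.2  1. ] s_meas -20.6
0.016 0.0 0.0 0.0 1; 0.033 0.0 0.0 0.0 1; 0.05 0.0 0.0 -0.0001 1; 0.066 0.001 0.0 -0.0005 1; 0.083 0.002 0.0 -0.0011 1; 0.1 0.004 0.0 -0.002 1; 0.116 0.006 0.0 -0.0031 1; 0.133 0.008 0.0 -0.0044 1
0.017 0.003 0.0 -0.0017 1; 0.033 0.007 0.0 -0.0035 1; 0.05 0.011 0.0 -0.0056 1; 0.067 0.016 0.0 -0.008 1; 0.084 0.021 0.0 -0.0106 1; 0.101 0.027 0.0 -0.0135 1; 0.118 0.033 0.0 -0.0166 1; 0.136 0.039 0.0 -0.0199 1
```

Emit:
carry_out(deltas="0.016 0 0 0 1; 0.033 0 0 0 1; 0.05 0 0 -0.0001 1; 0.066 0.001 0 -0.0005 1; 0.083 0.002 0 -0.0011 1; 0.1 0.004 0 -0.002 1; 0.116 0.006 0 -0.0031 1; 0.133 0.008 0 -0.0044 1")

```text
t: 9.25
tool_pos: [0.5011, -0.1351, 0.0407]
tcp_rot: [[0.991, -0.132, -0.0], [-0.132, -0.991, 0.0], [-0.0, -0.0, -1.0]]
contact_force: [-0.4, 0.2, 0.2]
gripper_width: 0.0002
gripper_force: 0.5
```

Emit:
carry_out(deltas="0.017 0.003 0 -0.0017 1; 0.033 0.007 0 -0.0035 1; 0.05 0.011 0 -0.0056 1; 0.067 0.016 0 -0.008 1; 0.084 0.021 0 -0.0106 1; 0.101 0.027 0 -0.0135 1; 0.118 0.033 0 -0.0166 1; 0.136 0.039 0 -0.0199 1")

```text
t: 10.05
tool_pos: [0.5166, -0.1419, 0.0407]
tcp_rot: [[1.0, -0.006, -0.0], [-0.006, -1.0, 0.0], [-0.0, -0.0, -1.0]]
contact_force: [-1.5, 0.3, 0.3]
gripper_width: 0.0004
gripper_force: 0.6
```

```bash
cat > caps.py <<'E'
from path import *
def caps():
    for nm in ('top','scene'):
        c=env.camera(nm); hs=cv2.cvtColor(c['frame'],cv2.COLOR_RGB2HSV); b=((hs[...,0]>105)&(hs[...,0]<125)&(hs[...,1]>130)).astype(np.uint8)
        n,l,st,ce=cv2.connectedComponentsWithStats(b)
        for i in range(1,n):
            w=onz(c,ce[i],.072)[0][:2]; q=R.T@(w-T)*1000
            if st[i][4]>15 and -150<q[0]<120 and -110<q[1]<150: print(nm,st[i][4],q.round(1))
caps()
E
python3 caps.py; python3 path.py 12 28 8 1
```

```text
scene 74 [  2.8 -81.2]
scene 73 [ 34.2 -77.7]
t 10.15 F [-0.7 -0.5  0.5] pos [ 0.5171 -0.1421  0.0408] lag [0.3 0.  0.9] s_meas 11.8
0.016 0.009 0.0 -0.0036 1; 0.033 0.018 0.0 -0.0075 1; 0.05 0.028 0.0 -0.0115 1; 0.067 0.037 0.0 -0.0155 1; 0.084 0.045 0.0 -0.0194 1; 0.102 0.053 0.0 -0.0234 1; 0.12 0.061 0.0 -0.0274 1; 0.138 0.068 0.0 -0.0314 1
```

The carrier follows well, about 5 mm ahead of the model (coasting or finger depth). I'll adjust the model and continue.

```bash
sed -i 's/p=r-34\*h/p=r-38*h/' path.py; python3 - <<'E'
from path import *
c=json.load(open('cmd.json')); 
E
cat > reset.py <<'E'
import json,sys
json.dump([float(v) for v in sys.argv[1:]],open('cmd.json','w'))
E
python3 reset.py 0.5174 -0.1421 0.0417 -0.35; python3 path.py 16 32 8 1; cat cmd.json
```

```text
t 10.15 F [-0.7 -0.5  0.5] pos [ 0.5171 -0.1421  0.0408] lag [ 0.3 -0.   0.9] s_meas 14.8
0.016 0.03 0.0 -0.0112 1; 0.033 0.04 0.0 -0.0152 1; 0.05 0.049 0.0 -0.0192 1; 0.068 0.058 0.0 -0.0232 1; 0.086 0.067 0.0 -0.0271 1; 0.104 0.075 0.0 -0.0311 1; 0.122 0.082 0.0 -0.0351 1; 0.141 0.09 0.0 -0.0391 1
[0.5342537112752993, -0.1530031562516937, 0.0417, 13.726]
```

Emit:
carry_out(deltas="0.016 0.02 0 -0.0075 1; 0.033 0.035 0 -0.013 1; 0.05 0.049 0 -0.0192 1; 0.068 0.058 0 -0.0232 1; 0.086 0.067 0 -0.0271 1; 0.104 0.075 0 -0.0311 1; 0.122 0.082 0 -0.0351 1; 0.141 0.09 0 -0.0391 1")

```text
t: 10.95
tool_pos: [0.5335, -0.1528, 0.0407]
tcp_rot: [[0.971, 0.237, -0.0], [0.237, -0.971, 0.0], [-0.0, -0.0, -1.0]]
contact_force: [-1.3, 0.0, 0.9]
gripper_width: 0.0001
gripper_force: 0.7
```

```bash
python3 caps.py; python3 path.py 32 44 8 1
```

```text
scene 73 [ 18.8 -81.5]
scene 77 [ 49.3 -70.9]
t 11.05 F [ 0.2 -0.7  0. ] pos [ 0.534  -0.153   0.0408] lag [ 0.3 -0.   0.9] s_meas 31.8
0.012 0.008 0.0 -0.003 1; 0.025 0.016 0.0 -0.0059 1; 0.037 0.024 0.0 -0.0089 1; 0.05 0.031 0.0 -0.0119 1; 0.063 0.039 0.0 -0.0149 1; 0.076 0.046 0.0 -0.0179 1; 0.089 0.053 0.0 -0.0209 1; 0.103 0.059 0.0 -0.0239 1
```

Emit:
carry_out(deltas="0.012 0.008 0 -0.003 1; 0.025 0.016 0 -0.0059 1; 0.037 0.024 0 -0.0089 1; 0.05 0.031 0 -0.0119 1; 0.063 0.039 0 -0.0149 1; 0.076 0.046 0 -0.0179 1; 0.089 0.053 0 -0.0209 1; 0.103 0.059 0 -0.0239 1")

```text
t: 11.85
tool_pos: [0.5439, -0.157, 0.0404]
tcp_rot: [[0.925, 0.381, -0.007], [0.381, -0.925, 0.0], [-0.007, -0.003, -1.0]]
contact_force: [-8.8, -2.0, 4.5]
gripper_width: 0.0006
gripper_force: 4.6
```

```bash
python3 path.py 44 52 8 1
```

```text
t 11.85 F [-8.8 -2.   4.5] pos [ 0.5439 -0.157   0.0404] lag [4.1 0.1 1.3] s_meas 40.7
0.008 0.006 0.0 -0.0019 1; 0.016 0.011 0.0 -0.0039 1; 0.024 0.017 0.0 -0.0059 1; 0.033 0.022 0.0 -0.0079 1; 0.041 0.027 0.0 -0.0099 1; 0.05 0.032 0.0 -0.0119 1; 0.058 0.037 0.0 -0.0139 1; 0.067 0.042 0.0 -0.0159 1
```

At the guide: about 9 N with 4 mm of arm compliance (≈2.3 N/mm). I'll take small steps here.

Emit:
carry_out(deltas="0.004 0.003 0 -0.001 1; 0.008 0.006 0 -0.0019 1; 0.008 0.006 0 -0.0019 1")

```text
t: 12.15
tool_pos: [0.5455, -0.1574, 0.0404]
tcp_rot: [[0.92, 0.391, -0.006], [0.391, -0.92, 0.0], [-0.005, -0.002, -1.0]]
contact_force: [-8.1, -2.6, 3.2]
gripper_width: 0.0006
gripper_force: 4.0
```

```bash
python3 - <<'E'
import json; from path import *
c=[0.5482,-0.1569,0.0417,0]; 
E
python3 caps.py; python3 - <<'E'
from path import *
s=env.state(); print(s['contact_force'],s['tool_pos'],pose(44),pose(45))
c=env.camera('scene'); cv2.imwrite('pics/s4.png',cv2.resize(c['frame'][170:350,210:450,::-1],None,fx=3.3,fy=3.3,interpolation=2))
E
```

```text
scene 75 [ 28.4 -79.5]
scene 76 [ 57.8 -65.6]
[-7.30194598 -3.12383392  4.07422933] [ 0.54549035 -0.1573536   0.04039972] (array([ 0.54790913, -0.15699606]), np.float64(22.312678732195266)) (array([ 0.54907312, -0.15723992]), np.float64(23.028875976108818))
```

View pics/s4.png

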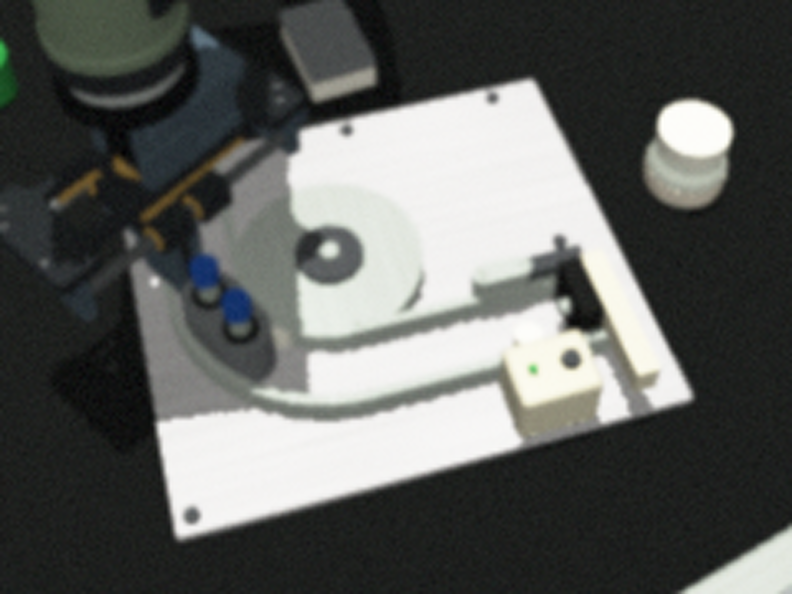

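The picture shows the carrier upright, its leading end at the guide (282,340), with the fingers behind it. It is moving, so I'll continue.

```bash
python3 reset.py 0.5490 -0.1572 0.0417 22.9; python3 path.py 45 50 5 2; cat cmd.json
```

```text
t 12.3 F [-7.3 -2.4  4.2] pos [ 0.5455 -0.1573  0.0404] lag [3.5 0.1 1.3] s_meas 42.1
0.005 0.003 0.0 -0.0014 1; 0.009 0.006 0.0 -0.0023 1; 0.013 0.009 0.0 -0.0033 1; 0.017 0.012 0.0 -0.0043 1; 0.021 0.014 0.0 -0.0053 1
0.004 0.003 0.0 -0.001 1; 0.008 0.006 0.0 -0.002 1; 0.012 0.009 0.0 -0.003 1; 0.017 0.011 0.0 -0.004 1; 0.021 0.014 0.0 -0.005 1
[0.5549674595251833, -0.15823462823767714, 0.0417, 26.608]
```

Emit:
carry_out(deltas="0.005 0.003 0 -0.0014 1; 0.009 0.006 0 -0.0023 1; 0.013 0.009 0 -0.0033 1; 0.017 0.012 0 -0.0043 1; 0.021 0.014 0 -0.0053 1")

```text
t: 12.8
tool_pos: [0.5483, -0.158, 0.0404]
tcp_rot: [[0.907, 0.421, -0.006], [0.422, -0.907, -0.0], [-0.006, -0.003, -1.0]]
contact_force: [-8.8, -2.4, 4.5]
gripper_width: 0.0004
gripper_force: 4.3
```

Emit:
carry_out(deltas="0.004 0.003 0 -0.001 1; 0.008 0.006 0 -0.002 1; 0.012 0.009 0 -0.003 1")

```text
t: 13.1
tool_pos: [0.5502, -0.1584, 0.0404]
tcp_rot: [[0.899, 0.438, -0.006], [0.438, -0.899, -0.0], [-0.005, -0.002, -1.0]]
contact_force: [-7.6, -3.1, 3.9]
gripper_width: 0.0003
gripper_force: 4.0
```

Force is steady at 8–9 N and the carrier is advancing. I'll carry on.

```bash
python3 - <<'E'
from path import *
p,t=pose(48.5); json.dump([*map(float,p),.0417,float(t)],open('cmd.json','w')); print(p,t)
E
python3 path.py 48.5 64.5 8 2
```

```text
[ 0.55316918 -0.15797849] 25.535566329806155
t 13.1 F [-7.6 -3.1  3.9] pos [ 0.5502 -0.1584  0.0404] lag [3.  0.4 1.3] s_meas 46.1
0.008 0.006 0.0 -0.002 1; 0.016 0.011 0.0 -0.004 1; 0.025 0.016 0.0 -0.006 1; 0.033 0.022 0.0 -0.008 1; 0.042 0.027 0.0 -0.0099 1; 0.05 0.032 0.0 -0.0119 1; 0.059 0.037 0.0 -0.0139 1; 0.067 0.042 0.0 -0.0159 1
0.009 0.005 0.0 -0.002 1; 0.017 0.011 0.0 -0.004 1; 0.025 0.016 0.0 -0.006 1; 0.034 0.021 0.0 -0.008 1; 0.042 0.026 0.0 -0.01 1; 0.051 0.031 0.0 -0.012 1; 0.059 0.036 0.0 -0.0139 1; 0.068 0.041 0.0 -0.0159 1
```

Emit:
carry_out(deltas="0.008 0.006 0 -0.002 1; 0.016 0.011 0 -0.004 1; 0.025 0.016 0 -0.006 1; 0.033 0.022 0 -0.008 1; 0.042 0.027 0 -0.0099 1; 0.05 0.032 0 -0.0119 1; 0.059 0.037 0 -0.0139 1; 0.067 0.042 0 -0.0159 1")

```text
t: 13.9
tool_pos: [0.5605, -0.16, 0.0404]
tcp_rot: [[0.85, 0.526, -0.004], [0.526, -0.85, -0.001], [-0.004, -0.001, -1.0]]
contact_force: [-5.8, -4.8, 2.0]
gripper_width: 0.0006
gripper_force: 3.7
```

Emit:
carry_out(deltas="0.009 0.005 0 -0.002 1; 0.017 0.011 0 -0.004 1; 0.025 0.016 0 -0.006 1; 0.034 0.021 0 -0.008 1")

```text
t: 14.3
tool_pos: [0.5659, -0.1602, 0.0405]
tcp_rot: [[0.823, 0.568, -0.003], [0.568, -0.823, -0.002], [-0.003, -0.0, -1.0]]
contact_force: [-5.1, -5.2, 0.6]
gripper_width: 0.0003
gripper_force: 3.3
```

```bash
python3 caps.py; python3 - <<'E'
from path import *
p,t=pose(60.5); json.dump([*map(float,p),.0417,float(t)],open('cmd.json','w')); print(p,t)
E
python3 path.py 60.5 76.5 8 2
```

```text
top 17 [ 62.5 -46.8]
scene 73 [ 45.3 -73.1]
scene 78 [ 71.2 -53.1]
[ 0.56737968 -0.1591395 ] 34.1299332567685
t 14.4 F [-4.1 -3.7  0.5] pos [ 0.5663 -0.1602  0.0405] lag [1.1 1.1 1.2] s_meas 59.6
0.008 0.006 0.0 -0.002 1; 0.016 0.011 0.0 -0.004 1; 0.025 0.016 0.0 -0.006 1; 0.033 0.022 0.0 -0.008 1; 0.042 0.027 0.0 -0.0099 1; 0.05 0.032 0.0 -0.0119 1; 0.059 0.037 0.0 -0.0139 1; 0.067 0.042 0.0 -0.0159 1
0.009 0.005 0.0 -0.002 1; 0.017 0.011 0.0 -0.004 1; 0.025 0.016 0.0 -0.006 1; 0.034 0.021 0.0 -0.008 1; 0.042 0.026 0.0 -0.01 1; 0.051 0.031 0.0 -0.012 1; 0.059 0.036 0.0 -0.0139 1; 0.068 0.041 0.0 -0.0159 1
```

Emit:
carry_out(deltas="0.008 0.006 0 -0.002 1; 0.016 0.011 0 -0.004 1; 0.025 0.016 0 -0.006 1; 0.033 0.022 0 -0.008 1; 0.042 0.027 0 -0.0099 1; 0.05 0.032 0 -0.0119 1; 0.059 0.037 0 -0.0139 1; 0.067 0.042 0 -0.0159 1")

```text
t: 15.2
tool_pos: [0.5764, -0.1602, 0.0407]
tcp_rot: [[0.762, 0.647, -0.0], [0.647, -0.762, -0.002], [-0.002, 0.002, -1.0]]
contact_force: [-2.8, -5.5, -0.1]
gripper_width: 0.0005
gripper_force: 2.9
```

Emit:
carry_out(deltas="0.009 0.005 0 -0.002 1; 0.017 0.011 0 -0.004 1; 0.025 0.016 0 -0.006 1; 0.034 0.021 0 -0.008 1; 0.042 0.026 0 -0.01 1; 0.051 0.031 0 -0.012 1; 0.059 0.036 0 -0.0139 1; 0.068 0.041 0 -0.0159 1")

```text
t: 16.0
tool_pos: [0.5869, -0.1589, 0.0409]
tcp_rot: [[0.694, 0.72, 0.002], [0.72, -0.694, -0.003], [-0.001, 0.003, -1.0]]
contact_force: [-1.4, -6.0, -0.3]
gripper_width: 0.0006
gripper_force: 2.6
```

```bash
python3 caps.py;python3 path.py 76.5 92.5 8 2
```

```text
top 49 [ 72.  -35.5]
scene 70 [ 60.2 -62.3]
scene 75 [ 80.3 -37.9]
t 16.1 F [-1.2 -4.8 -0.8] pos [ 0.5872 -0.1588  0.041 ] lag [-0.9  1.5  0.7] s_meas 77.0
0.008 0.006 0.0 -0.002 1; 0.016 0.011 0.0 -0.004 1; 0.025 0.017 0.0 -0.006 1; 0.033 0.022 0.0 -0.008 1; 0.042 0.027 0.0 -0.01 1; 0.05 0.032 0.0 -0.012 1; 0.059 0.037 0.0 -0.014 1; 0.067 0.042 0.0 -0.0159 1
0.009 0.005 0.0 -0.002 1; 0.017 0.011 0.0 -0.004 1; 0.025 0.016 0.0 -0.006 1; 0.034 0.021 0.0 -0.008 1; 0.042 0.027 0.0 -0.01 1; 0.051 0.032 0.0 -0.012 1; 0.059 0.037 0.0 -0.014 1; 0.068 0.041 0.0 -0.016 1
```

Emit:
carry_out(deltas="0.008 0.006 0 -0.002 1; 0.016 0.011 0 -0.004 1; 0.025 0.017 0 -0.006 1; 0.033 0.022 0 -0.008 1; 0.042 0.027 0 -0.01 1; 0.05 0.032 0 -0.012 1; 0.059 0.037 0 -0.014 1; 0.067 0.042 0 -0.0159 1")

```text
t: 16.9
tool_pos: [0.5968, -0.1567, 0.0412]
tcp_rot: [[0.619, 0.786, 0.004], [0.786, -0.619, -0.003], [-0.0, 0.005, -1.0]]
contact_force: [-1.1, -5.6, -0.7]
gripper_width: 0.0005
gripper_force: 2.2
```

Emit:
carry_out(deltas="0.009 0.005 0 -0.002 1; 0.017 0.011 0 -0.004 1; 0.025 0.016 0 -0.006 1; 0.034 0.021 0 -0.008 1; 0.042 0.027 0 -0.01 1; 0.051 0.032 0 -0.012 1; 0.059 0.037 0 -0.014 1; 0.068 0.041 0 -0.016 1")

```text
t: 17.7
tool_pos: [0.6042, -0.1513, 0.0407]
tcp_rot: [[0.537, 0.843, 0.0], [0.843, -0.537, 0.0], [0.0, -0.0, -1.0]]
contact_force: [0.8, -3.5, -1.0]
gripper_width: 0.0004
gripper_force: 1.4
```

```bash
python3 caps.py;python3 path.py 92.5 108.5 8 2
```

```text
top 54 [ 78.8 -20.2]
scene 68 [ 73.4 -49.6]
scene 69 [ 87.7 -21.8]
t 17.8 F [-0.4 -1.   0.1] pos [ 0.6042 -0.151   0.0407] lag [ 0.2 -0.8  1. ] s_meas 92.6
0.008 0.006 0.0 -0.002 1; 0.016 0.011 0.0 -0.0039 1; 0.025 0.017 0.0 -0.0059 1; 0.033 0.022 0.0 -0.0079 1; 0.042 0.027 0.0 -0.0099 1; 0.05 0.032 0.0 -0.0119 1; 0.059 0.037 0.0 -0.0139 1; 0.067 0.042 0.0 -0.0159 1
0.009 0.006 0.0 -0.002 1; 0.017 0.011 0.0 -0.004 1; 0.025 0.016 0.0 -0.0059 1; 0.034 0.022 0.0 -0.0079 1; 0.042 0.027 0.0 -0.0099 1; 0.051 0.032 0.0 -0.0119 1; 0.059 0.037 0.0 -0.0139 1; 0.068 0.042 0.0 -0.0159 1
```

Emit:
carry_out(deltas="0.008 0.006 0 -0.002 1; 0.016 0.011 0 -0.0039 1; 0.025 0.017 0 -0.0059 1; 0.033 0.022 0 -0.0079 1; 0.042 0.027 0 -0.0099 1; 0.05 0.032 0 -0.0119 1; 0.059 0.037 0 -0.0139 1; 0.067 0.042 0 -0.0159 1")

```text
t: 18.6
tool_pos: [0.6128, -0.1473, 0.0406]
tcp_rot: [[0.451, 0.893, -0.0], [0.893, -0.451, 0.0], [0.0, -0.0, -1.0]]
contact_force: [-0.7, -0.7, -0.7]
gripper_width: 0.0006
gripper_force: 0.6
```

Emit:
carry_out(deltas="0.009 0.006 0 -0.002 1; 0.017 0.011 0 -0.004 1; 0.025 0.016 0 -0.0059 1; 0.034 0.022 0 -0.0079 1; 0.042 0.027 0 -0.0099 1; 0.051 0.032 0 -0.0119 1; 0.059 0.037 0 -0.0139 1; 0.068 0.042 0 -0.0159 1")

```text
t: 19.4
tool_pos: [0.6211, -0.1424, 0.0408]
tcp_rot: [[0.359, 0.933, 0.0], [0.933, -0.359, -0.0], [0.0, 0.0, -1.0]]
contact_force: [-1.0, -1.0, -0.5]
gripper_width: 0.0005
gripper_force: 0.5
```

```bash
python3 caps.py;python3 path.py 108.5 136.5 8 2
```

```text
top 50 [81.4 -2.5]
scene 56 [ 82.6 -34.9]
scene 70 [89.8 -5.1]
t 19.5 F [-0.2  0.3 -0.2] pos [ 0.6213 -0.1423  0.0408] lag [ 0.  -0.6  0.9] s_meas 108.8
0.014 0.009 0.0 -0.0035 1; 0.029 0.018 0.0 -0.0068 1; 0.044 0.027 0.0 -0.0099 1; 0.059 0.034 0.0 -0.0129 1; 0.074 0.041 0.0 -0.0156 1; 0.089 0.047 0.0 -0.0182 1; 0.104 0.053 0.0 -0.0206 1; 0.119 0.058 0.0 -0.0227 1
0.014 0.006 0.0 -0.002 1; 0.029 0.011 0.0 -0.0038 1; 0.043 0.016 0.0 -0.0054 1; 0.058 0.02 0.0 -0.0068 1; 0.073 0.024 0.0 -0.0081 1; 0.087 0.027 0.0 -0.0091 1; 0.102 0.029 0.0 -0.01 1; 0.117 0.03 0.0 -0.0106 1
```

Emit:
carry_out(deltas="0.014 0.009 0 -0.0035 1; 0.029 0.018 0 -0.0068 1; 0.044 0.027 0 -0.0099 1; 0.059 0.034 0 -0.0129 1; 0.074 0.041 0 -0.0156 1; 0.089 0.047 0 -0.0182 1; 0.104 0.053 0 -0.0206 1; 0.119 0.058 0 -0.0227 1")

```text
t: 20.3
tool_pos: [0.6327, -0.1315, 0.0408]
tcp_rot: [[0.223, 0.975, 0.0], [0.975, -0.223, 0.0], [0.0, 0.0, -1.0]]
contact_force: [-0.4, -1.1, 0.9]
gripper_width: 0.0005
gripper_force: 0.7
```

Emit:
carry_out(deltas="0.014 0.006 0 -0.002 1; 0.029 0.011 0 -0.0038 1; 0.043 0.016 0 -0.0054 1; 0.058 0.02 0 -0.0068 1; 0.073 0.024 0 -0.0081 1; 0.087 0.027 0 -0.0091 1; 0.102 0.029 0 -0.01 1; 0.117 0.03 0 -0.0106 1")

```text
t: 21.1
tool_pos: [0.6393, -0.1186, 0.0408]
tcp_rot: [[0.158, 0.987, 0.0], [0.987, -0.158, 0.0], [0.0, 0.0, -1.0]]
contact_force: [-0.6, -1.0, 0.5]
gripper_width: 0.0007
gripper_force: 0.8
```

```bash
python3 caps.py;python3 path.py 136.5 168.5 8 2
```

```text
scene 71 [89.9 24. ]
t 21.2 F [1.  0.8 0.1] pos [ 0.6393 -0.1183  0.0407] lag [ 0.4 -1.   1. ] s_meas 137.4
0.016 0.002 0.0 -0.0005 1; 0.033 0.003 0.0 -0.0008 1; 0.05 0.003 0.0 -0.0008 1; 0.066 0.003 0.0 -0.0008 1; 0.083 0.003 0.0 -0.0008 1; 0.1 0.003 0.0 -0.0008 1; 0.116 0.002 0.0 -0.0008 1; 0.133 0.002 0.0 -0.0008 1
0.017 0.0 0.0 -0.0 1; 0.033 0.0 0.0 -0.0 1; 0.05 0.0 0.0 -0.0 1; 0.067 0.0 0.0 -0.0 1; 0.083 0.0 0.0 -0.0 1; 0.1 0.0 0.0 -0.0 1; 0.117 0.0 0.0 -0.0 1; 0.133 0.0 0.0 -0.0 1
```

Emit:
carry_out(deltas="0.016 0.002 0 -0.0005 1; 0.033 0.003 0 -0.0008 1; 0.05 0.003 0 -0.0008 1; 0.066 0.003 0 -0.0008 1; 0.083 0.003 0 -0.0008 1; 0.1 0.003 0 -0.0008 1; 0.116 0.002 0 -0.0008 1; 0.133 0.002 0 -0.0008 1")

```text
t: 22.0
tool_pos: [0.6419, -0.1028, 0.0407]
tcp_rot: [[0.154, 0.988, -0.0], [0.988, -0.154, 0.0], [0.0, -0.0, -1.0]]
contact_force: [0.5, -0.4, 1.0]
gripper_width: 0.0003
gripper_force: 0.7
```

Emit:
carry_out(deltas="0.017 0 0 0 1; 0.033 0 0 0 1; 0.05 0 0 0 1; 0.067 0 0 0 1; 0.083 0 0 0 1; 0.1 0 0 0 1; 0.117 0 0 0 1; 0.133 0 0 0 1")

```text
t: 22.8
tool_pos: [0.6444, -0.087, 0.0407]
tcp_rot: [[0.154, 0.988, 0.0], [0.988, -0.154, 0.0], [0.0, 0.0, -1.0]]
contact_force: [-0.0, -1.2, 0.0]
gripper_width: 0.0001
gripper_force: 0.7
```

```bash
python3 caps.py;python3 path.py 168.5 184.5 8 2
```

```text
scene 63 [90.4 55.6]
t 22.9 F [-0.1 -0.8 -0.9] pos [ 0.6445 -0.0868  0.0407] lag [ 0.7 -1.1  1. ] s_meas 169.4
0.009 0.0 0.0 -0.0 1; 0.017 0.0 0.0 -0.0 1; 0.025 0.0 0.0 -0.0 1; 0.034 0.0 0.0 -0.0 1; 0.042 0.0 0.0 -0.0 1; 0.05 0.0 0.0 -0.0 1; 0.059 0.0 0.0 -0.0 1; 0.067 0.0 0.0 -0.0 1
0.008 0.0 0.0 -0.0 1; 0.017 0.0 0.0 -0.0 1; 0.025 0.0 0.0 -0.0 1; 0.033 0.0 0.0 -0.0 1; 0.042 0.0 0.0 -0.0 1; 0.05 0.0 0.0 -0.0 1; 0.058 0.0 0.0 -0.0 1; 0.067 0.0 0.0 -0.0 1
```

Emit:
carry_out(deltas="0.009 0 0 0 1; 0.017 0 0 0 1; 0.025 0 0 0 1; 0.034 0 0 0 1; 0.042 0 0 0 1; 0.05 0 0 0 1; 0.059 0 0 0 1; 0.067 0 0 0 1")

```text
t: 23.7
tool_pos: [0.6456, -0.0792, 0.0407]
tcp_rot: [[0.154, 0.988, -0.0], [0.988, -0.154, 0.0], [0.0, -0.0, -1.0]]
contact_force: [0.1, -1.0, 0.1]
gripper_width: 0.0009
gripper_force: 0.6
```

Emit:
carry_out(deltas="0.008 0 0 0 1; 0.017 0 0 0 1; 0.025 0 0 0 1; 0.033 0 0 0 1; 0.042 0 0 0 1; 0.05 0 0 0 1; 0.058 0 0 0 1; 0.067 0 0 0 1")

```text
t: 24.5
tool_pos: [0.6469, -0.0713, 0.0408]
tcp_rot: [[0.154, 0.988, 0.0], [0.988, -0.154, 0.0], [0.0, 0.0, -1.0]]
contact_force: [-0.3, -0.9, -0.0]
gripper_width: 0.0005
gripper_force: 0.6
```

Emit:
carry_out(deltas="0.008 0 0 0 1; 0.017 0 0 0 1; 0.025 0 0 0 1; 0.033 0 0 0 1; 0.042 0 0 0 1; 0.05 0 0 0 1")

```text
t: 25.1
tool_pos: [0.6477, -0.0657, 0.0407]
tcp_rot: [[0.153, 0.988, -0.0], [0.988, -0.153, -0.001], [-0.001, -0.0, -1.0]]
contact_force: [-1.4, -2.1, -0.2]
gripper_width: 0.0005
gripper_force: 1.5
```

Emit:
carry_out(deltas="0.008 0 0 0 1; 0.017 0 0 0 1; 0.025 0 0 0 1; 0.033 0 0 0 1")

```text
t: 25.5
tool_pos: [0.6485, -0.0614, 0.0407]
tcp_rot: [[0.154, 0.988, 0.0], [0.988, -0.154, 0.0], [0.0, 0.0, -1.0]]
contact_force: [0.4, -1.9, -1.0]
gripper_width: 0.0004
gripper_force: 1.1
```

```bash
python3 caps.py; python3 - <<'E'
from path import *
s=env.state();print(R.T@(s['tool_pos'][:2]-T)*1000,s['contact_force'])
E
```

```text
scene 62 [86.  81.5]
scene 25 [87.3 45.7]
[79.01528772 15.52765235] [ 0.04109996 -1.16336514 -0.86652072]
```

Emit:
carry_out(deltas="0.008 0 0 0 1; 0.017 0 0 0 1; 0.025 0 0 0 1; 0.033 0 0 0 1; 0.042 0 0 0 1; 0.05 0 0 0 1")

```text
t: 26.2
tool_pos: [0.6492, -0.0586, 0.0408]
tcp_rot: [[0.153, 0.988, -0.0], [0.988, -0.153, -0.005], [-0.005, 0.001, -1.0]]
contact_force: [-1.5, -10.9, -0.5]
gripper_width: 0.0003
gripper_force: 5.4
```

Emit:
carry_out(deltas="0.008 0 0 0 1; 0.017 0 0 0 1; 0.025 0 0 0 1")

```text
t: 26.5
tool_pos: [0.6497, -0.0552, 0.0408]
tcp_rot: [[0.153, 0.988, 0.0], [0.988, -0.153, -0.004], [-0.004, 0.001, -1.0]]
contact_force: [-0.3, -8.7, -0.5]
gripper_width: 0.0003
gripper_force: 4.8
```

Emit:
carry_out(deltas="0.008 0 0 0 1; 0.017 0 0 0 1; 0.025 0 0 0 1")

```text
t: 26.8
tool_pos: [0.6503, -0.0519, 0.0409]
tcp_rot: [[0.153, 0.988, 0.0], [0.988, -0.153, -0.003], [-0.003, 0.001, -1.0]]
contact_force: [0.4, -8.8, 0.1]
gripper_width: 0.0006
gripper_force: 4.2
```

Emit:
carry_out(deltas="0.008 0 0 0 1; 0.017 0 0 0 1; 0.025 0 0 0 1")

```text
t: 27.1
tool_pos: [0.6508, -0.0486, 0.0408]
tcp_rot: [[0.153, 0.988, 0.0], [0.988, -0.153, -0.003], [-0.003, 0.001, -1.0]]
contact_force: [-1.1, -7.7, -0.5]
gripper_width: 0.0007
gripper_force: 3.7
```

Emit:
carry_out(deltas="0.006 0 0 0 1; 0.012 0 0 0 1; 0.018 0 0 0 1")

```text
t: 27.4
tool_pos: [0.6511, -0.0462, 0.0408]
tcp_rot: [[0.153, 0.988, 0.0], [0.988, -0.153, -0.003], [-0.003, 0.001, -1.0]]
contact_force: [-1.2, -7.8, 0.3]
gripper_width: 0.0006
gripper_force: 3.6
```

Emit:
carry_out(deltas="0.005 0 0 0 1; 0.01 0 0 0 1; 0.015 0 0 0 1")

```text
t: 27.7
tool_pos: [0.6512, -0.0445, 0.0408]
tcp_rot: [[0.153, 0.988, -0.0], [0.988, -0.153, -0.003], [-0.003, 0.0, -1.0]]
contact_force: [-0.0, -7.4, -1.1]
gripper_width: 0.0005
gripper_force: 3.6
```

```bash
python3 caps.py; python3 - <<'E'
from path import *
c=env.camera('scene'); cv2.imwrite('pics/s5.png',cv2.resize(c['frame'][200:330,290:450,::-1],None,fx=5,fy=4.6,interpolation=2))
s=env.state();print(R.T@(s['tool_pos'][:2]-T)*1000,s['contact_force'])
E
```

```text
scene 71 [86.  98.5]
scene 33 [86.9 63.7]
[78.97525326 32.71322159] [-0.98689472 -6.86532353 -0.41065282]
```

View pics/s5.png

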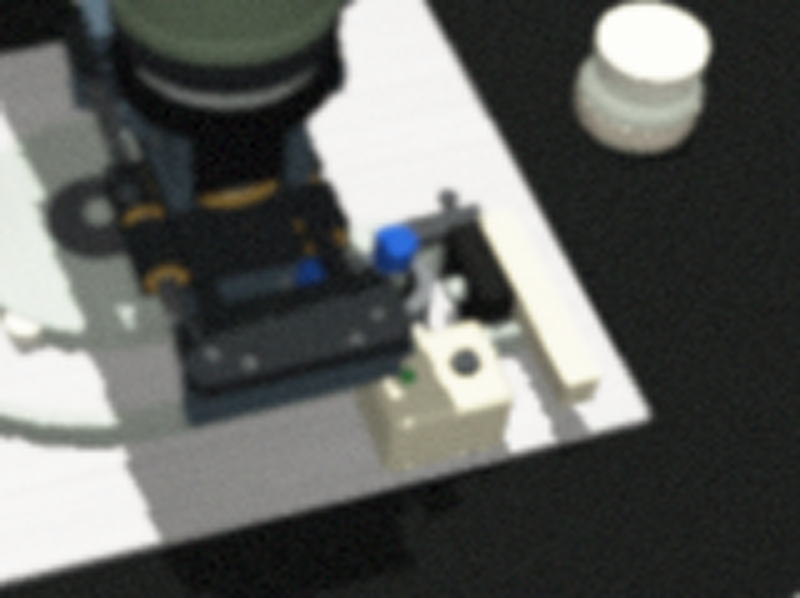

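The picture shows the leading cap at (397,248), still a little short of the plunger tip (455,288) and the black stop. Force is about 7 N. I'll go on in small steps.

Emit:
carry_out(deltas="0.005 0 0 0 1; 0.01 0 0 0 1; 0.015 0 0 0 1; 0.02 0 0 0 1")

```text
t: 28.25
tool_pos: [0.6513, -0.0421, 0.0408]
tcp_rot: [[0.153, 0.988, -0.001], [0.988, -0.153, -0.003], [-0.003, -0.0, -1.0]]
contact_force: [-0.7, -7.6, 0.3]
gripper_width: 0.0007
gripper_force: 3.6
```

Emit:
carry_out(deltas="0.005 0 0 0 1; 0.01 0 0 0 1; 0.015 0 0 0 1; 0.02 0 0 0 1")

```text
t: 28.65
tool_pos: [0.6515, -0.0396, 0.0408]
tcp_rot: [[0.153, 0.988, -0.001], [0.988, -0.153, -0.002], [-0.003, -0.001, -1.0]]
contact_force: [-2.3, -6.9, 1.7]
gripper_width: 0.0005
gripper_force: 3.6
```

Emit:
carry_out(deltas="0.005 0 0 0 1; 0.01 0 0 0 1; 0.015 0 0 0 1; 0.02 0 0 0 1")

```text
t: 29.05
tool_pos: [0.6516, -0.0373, 0.0407]
tcp_rot: [[0.153, 0.988, -0.002], [0.988, -0.153, -0.002], [-0.003, -0.001, -1.0]]
contact_force: [-1.5, -7.5, 0.9]
gripper_width: 0.0003
gripper_force: 3.6
```

Emit:
carry_out(deltas="0.005 0 0 0 1; 0.01 0 0 0 1; 0.015 0 0 0 1")

```text
t: 29.35
tool_pos: [0.6517, -0.0355, 0.0407]
tcp_rot: [[0.153, 0.988, -0.002], [0.988, -0.153, -0.002], [-0.003, -0.002, -1.0]]
contact_force: [-2.4, -6.8, 2.0]
gripper_width: 0.0006
gripper_force: 3.6
```

Emit:
carry_out(deltas="0.005 0 0 0 1; 0.01 0 0 0 1; 0.015 0 0 0 1; 0.02 0 0 0 1")

```text
t: 29.75
tool_pos: [0.652, -0.0331, 0.0407]
tcp_rot: [[0.153, 0.988, -0.002], [0.988, -0.153, -0.002], [-0.003, -0.002, -1.0]]
contact_force: [-2.0, -7.4, 2.0]
gripper_width: 0.0002
gripper_force: 3.7
```

Emit:
carry_out(deltas="0.005 0 0 0 1; 0.01 0 0 0 1; 0.015 0 0 0 1")

```text
t: 30.05
tool_pos: [0.6522, -0.0315, 0.0408]
tcp_rot: [[0.153, 0.988, -0.003], [0.988, -0.153, -0.003], [-0.003, -0.002, -1.0]]
contact_force: [-2.5, -9.0, 1.2]
gripper_width: 0.0006
gripper_force: 4.5
```

```bash
python3 caps.py; python3 - <<'E'
from path import *
c=env.camera('scene'); cv2.imwrite('pics/s6.png',cv2.resize(c['frame'][220:300,340:420,::-1],None,fx=7,fy=7,interpolation=2))
s=env.state();print(R.T@(s['tool_pos'][:2]-T)*1000,s['contact_force'])
E
```

```text
scene 76 [ 86.  111.5]
scene 38 [86.7 77.6]
[77.90351556 45.47026763] [-4.05345777 -7.58947944  1.77382278]
```

View pics/s6.png

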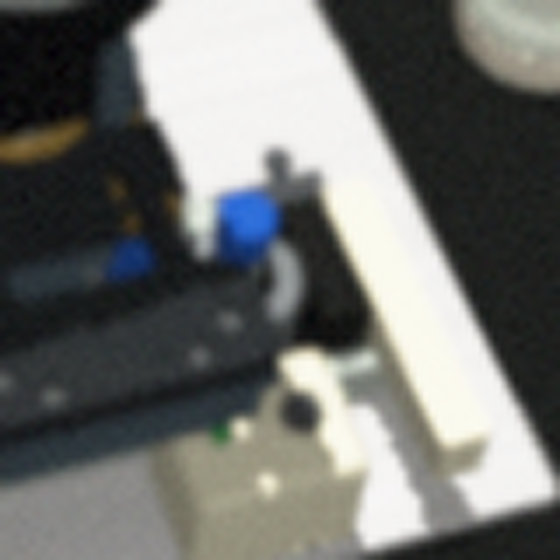

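The nose (300,285) now meets the black stop and the force is starting to rise. I'll take two small pushes to confirm it is home.

Emit:
carry_out(deltas="0.004 0 0 0 1; 0.008 0 0 0 1; 0.008 0 0 0 1")

```text
t: 30.5
tool_pos: [0.6522, -0.0315, 0.0408]
tcp_rot: [[0.152, 0.988, -0.003], [0.988, -0.152, -0.004], [-0.005, -0.002, -1.0]]
contact_force: [-2.8, -10.4, 3.0]
gripper_width: 0.0006
gripper_force: 5.2
```

Emit:
carry_out(deltas="0.004 0 0 0 1; 0.008 0 0 0 1; 0.008 0 0 0 1")

```text
t: 30.8
tool_pos: [0.6522, -0.0314, 0.0408]
tcp_rot: [[0.152, 0.988, -0.003], [0.988, -0.152, -0.006], [-0.006, -0.002, -1.0]]
contact_force: [-4.2, -12.7, 2.4]
gripper_width: 0.0009
gripper_force: 6.4
```

It is home: the force rose to 13 N with no further motion. I'll back off straight and lift.

Emit:
carry_out(deltas="-0.02 0 0 0 1; -0.05 0 0 0 1; -0.1 0 0 0 1; -0.2 0 0 0 1; -0.3 0 0 0 1; -0.3 0 -0.3 0 1; -0.3 0 -0.7 0 1; -0.3 0 -1 0 1")

```text
t: 31.6
tool_pos: [0.6486, -0.0644, 0.1633]
tcp_rot: [[0.154, 0.988, 0.002], [0.988, -0.154, -0.0], [0.0, 0.002, -1.0]]
contact_force: [1.1, -0.7, -0.0]
gripper_width: -0.0001
gripper_force: 0.0
```

```bash
python3 caps.py; python3 - <<'E'
from path import *
c=env.camera('wrist'); save(c,'w7.png')
s=env.state();print(s['t'],s['tool_pos'],s['contact_force'])
E
```

```text
scene 75 [ 85.3 111.6]
scene 62 [86.1 78.5]
31.75 [ 0.64969795 -0.06433486  0.16408328] [-0.1562884  -0.38116908 -0.85086654]
```

View pics/w7.png

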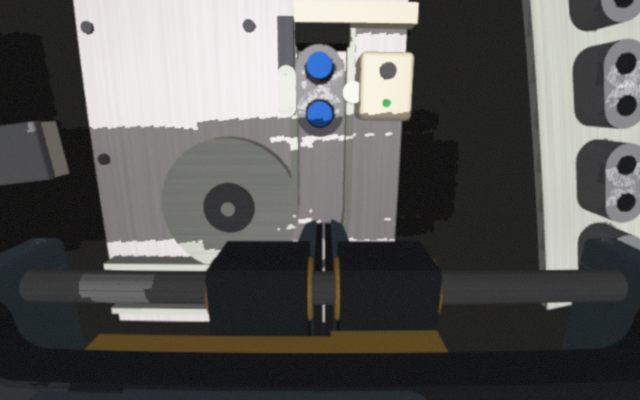

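The carrier (caps at (319,66) and (319,113)) stands straight in the exit lane with its nose against the black stop at v≈45. The fingers are clear of it, so I'll hand in.

```bash
python3 -c "
from bench import env
print(env.finish_job())"
```

```text
the job is handed in; nothing more can be done
None
```

I pushed the carrier round the corner and home against the end stop, then backed the arm clear and handed the job in at about 32 s; the highest force I read was about 14 N, and no verdict came back.

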